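Open the dry-block station and load a vial

TASK

Open the sliding cover of the dry-block station: it has no handle, so press down on its flat top and drag it back towards the station's front until it is fully open, pressing gently (never more than 20 N). Then take the blue-capped vial from the grey mat and seat it upright, all the way down, in the well that the cover uncovered, and leave everything else where it is.

Things in the scene. Friction and masses are not known exactly. Their poses are not given: they have to be found in the camera images.
- cover_top (a point): Centre of the top face of the sliding cover: an orange plate with a flush black friction pad, 90 mm (along the slide) x 113 mm, 6.5 mm thick, with nothing to grip, lying in the blue-rimmed recess of the dry-block station. It slides along its own -x, towards the station's front (the face with the small dark display), down a slight slope that differs each time (0.5 to 3 degrees). Its z is its normal.
- cover (a joint): How far the cover is open, m: 0 shut, 0.085 fully open against its stop; stays where it is left. Dragging takes 4 to 5 N along the slide; how hard to press for that depends on the hidden friction (roughly 6 to 13 N). It does not give downwards; more than 20 N on it damages it.
- well (a point): Centre of the mouth of the round well in the station's aluminium top, under the shut cover: 39 mm wide, 3 mm chamfer, 25 mm deep below this point. Axes are the station's: x to its back, y to its left, z up. The station is fixed and level, 250 x 150 mm; the well lies 60 mm behind its middle, in a recess 115 mm wide whose blue rim stands 16 mm above the mouth.
- vial_blue_mid (a point): Centre, half-way up, of the blue-capped amber vial, loose: 36 mm diameter, 70 mm tall overall; straight glass up to 52 mm from its foot, then a 31 mm blue cap. About 90 g. Stands on the mat.
- vial_blue_foot (a point): Centre of the underside of the same vial.
- vial_white: White-capped vial of the same shape, to be left alone; origin at the centre of its underside.
- vial_red: Red-capped vial of the same shape, to be left alone; origin at the centre of its underside.
- mat: White tray plate with a grey mat, 300 x 100 x 8 mm, fixed; the three vials stand on it in a row along its x, 90 mm apart, in any order. Origin at the centre of its underside.
- beaker: Glass beaker, 70 mm wide, 85 mm tall, behind the work; leave alone. Origin at the centre of its underside.
- wash_bottle: Yellow bottle with red cap, 64 mm wide, 160 mm tall; leave alone. Origin at the centre of its underside.
- reagent_jar: Amber jar with black lid, 60 mm wide, 80 mm tall; leave alone. Origin at the centre of its underside.
- spoon: Steel spoon, 160 mm long, lying beyond the mat on the right; leave alone.

How it is judged:
By the outcome, as a careful person would: the job done as asked, in the order asked, and still so for the second after the job is handed in, with the robot touching nothing.
It also fails if it takes over 64 s, if anything falls off the work surface, if the arm or the gripper's body presses on something with over 40 N, if the wrist force passes 120 N, or if a joint passes its speed limit or range.

ROBOT

A 6-joint arm with a two-finger parallel gripper is mounted at the origin on the work surface. World frame = base frame: x ahead of the robot, y to its left, z up, the work surface at z = 0. Lengths are in mm, angles in rad, forces in N, time in s.
With the tool pointing down it reaches from about 425 to 950 mm from the base axis. Payload 3.5 kg.
Tool frame: the origin (TCP) lies at the very end of the fingers, on their centre line; the grasp point (between the pads) lies 19 mm behind it (env.grip_depth is the distance from the TCP to the grasp point, in mm); z points along the fingers, x is the direction in which the jaws open and shut, and the axes are right-handed (so a half turn about z gives the same grasp; the last joint's range is limited). The gripper opens to 85 mm and grips with 20 to 120 N. Pads are 22 mm wide; open, the fingers measure 114 mm over their backs; the gripper's body (76 mm by 85 mm) begins 54 mm behind the grasp point. The pads swing forward as they close: fully open they stand 13 mm farther back than shut.
Start: joints at [-1.337, 0.286, 1.577, -0, 1.279, -0.15], TCP at [252.773, -625.869, 231.325] pointing down, gripper open.
Joint ranges: [-2.77, 2.77], [-0.9, 2.22], [0.21, 2.48], [-1.53, 4.67], [0.24, 2.81], [-2.84, 2.84]. Speed limits (rad/s): [2.79, 2.79, 3.14, 3.14, 3.14, 3.14].

INTERFACE

Orientations are given as a unit quaternion [w, x, y, z].
In Python, from plant import sensors, viewer, workorder, env gives the robot as it stands.
- The arm moves only by the tool step_arm, never from a script. Its argument "targets" is one flat list of numbers, 4 for each row, row after row: the shift along the world's x, y, z in mm, then the turn about the world's z in rad. In form: [tx, ty, tz, roll, tx, ty, tz, roll, ...]. A call has 1 to 20 rows; each row shifts and turns the commanded pose from where the row before left it; what a row does not reach is not made up. A row lasts 1/8 s, in which the tool goes at most 62.5 mm and 10.7 degrees, less where a joint would pass 70% of its speed; a pose out of reach is approached as far as the arm can. A call is refused whole if a number of a shift passes 62.5 or a number of a turn 0.188, either way. A call with a gripper value outside its range is refused whole. "jaw" is the closure, from 0 (fully open) to 1 (shut), set as the call begins (left out, the last holds). The fingers move at their own pace and stop on an object; "newtons" is the grip in N (left out, the last holds). Time passes only in rows, so rows that do not move let the fingers close. It gives the time, the measured TCP pose, the force and the opening at its end, in the units of the state.
- sensors.observe(): the state, without advancing time (a new reading comes with each control period).
- viewer.snapshot(name): name is "scene" or "top" or "wrist"; returns the picture (420x560x3 uint8, red, green, blue); there is no depth.
- viewer.get_calibration(name): a dict with "K" (3x3 intrinsics, pixels), "D" ([k1, k2, p1, p2, k3] as OpenCV has them; the pictures are not rectified), "R" (3x3) and "t" (3): a world point X has camera coordinates R X + t. Camera axes: x right, y down, z forward; pixel columns grow to the right and rows downward; lengths in mm; the calibration is good to about 2 mm. A picture is of the moment at which its call begins: read the wrist's pose just before it. get_calibration takes no time and is no camera call; for the wrist camera it gives the pose at the moment of the call.
- workorder.close_job(): hands the job in, once; it reports no verdict.
The state is a dict: "t": time; "joint_positions": joint angles; "qd": joint speeds; "joint_efforts": joint torques, N m; "tool_pos": TCP position; "tool_rot": TCP orientation; "contact_force": force on the tool from outside, world axes, zero at the start; "moment": the same for the moment, N m; "finger_gap": opening from 0.0 (shut) to 1.0 (fully open).
Only numpy, scipy, OpenCV 4.12 (cv2) and the standard library are available. Lean on these libraries where they do the work, as an engineer would, in place of code of your own. Each camera call takes 0.05 s, during which the arm holds its last target.

## Working session

There is one attempt and no reset: what is moved stays moved. The work goes in short steps, Python scripts to look and compute and a tool call to move; the robot and the scene stay as the last step left them, time stands still between calls to the robot, and variables do not carry over. Pictures are saved under pics/ and viewed, and the job is handed in when it is done.

Besides the shell and the picture viewer there is one more tool, called by a JSON object that holds its "api" and its "payload", one argument or row to a line. step_arm: Moves the arm, as the interface text tells. Its arguments: {"type":"object","properties":{"targets":{"type":"array"},"jaw":{"type":"number"},"newtons":{"type":"number"}},"required":["targets"]}

```bash
ls; mkdir -p pics; python3 - <<'E'
from plant import sensors, viewer, workorder, env
import cv2, numpy as np
print(sensors.observe())
for n in ["scene","top","wrist"]:
    c=viewer.get_calibration(n); print(n,{k:np.round(v,3).tolist() for k,v in c.items()})
    cv2.imwrite(f"pics/{n}0.png",viewer.snapshot(n)[:,:,::-1])
E
```

```text
pics
{'t': 0.0, 'joint_positions': array([-1.33698201e+00,  2.87210724e-01,  1.57819172e+00, -1.32546635e-05,
        1.27860615e+00, -1.50027794e-01]), 'qd': array([-0.00116616, -0.0031982 ,  0.00082792, -0.00044371,  0.00038332,
        0.00120941]), 'joint_efforts': array([ 9.83092141e-04, -4.05975330e+01, -2.92627591e+01, -6.82951236e-05,
        5.71083860e-03, -1.37442633e-06]), 'tool_pos': array([ 252.62897186, -625.2242432 ,  229.90917126]), 'tool_rot': array([-8.12972534e-04,  8.29001600e-01, -5.59244927e-01, -8.93483206e-04]), 'contact_force': array([-0.06819197,  0.64741438, -0.42917773]), 'moment': array([0.04552841, 0.01214353, 0.00613329]), 'finger_gap': 1.001785056525677}
scene {'K': [[544.801, 0.0, 277.971], [0.0, 544.801, 209.238], [0.0, 0.0, 1.0]], 'D': [-0.123, 0.0, 0.0, 0.0, 0.0], 'R': [[0.189, 0.982, 0.007], [0.794, -0.149, -0.589], [-0.577, 0.117, -0.808]], 't': [-101.034, -441.646, 1725.49]}
top {'K': [[501.111, 0.0, 276.447], [0.0, 501.111, 208.578], [0.0, 0.0, 1.0]], 'D': [-0.042, 0.0, 0.0, 0.0, 0.0], 'R': [[-0.002, -1.0, 0.021], [-0.987, -0.002, -0.162], [0.162, -0.021, -0.987]], 't': [-14.267, 615.423, 1582.717]}
wrist {'K': [[343.293, 0.0, 277.104], [0.0, 343.293, 210.303], [0.0, 0.0, 1.0]], 'D': [-0.034, 0.0, 0.0, 0.0, 0.0], 'R': [[0.375, -0.927, -0.002], [-0.889, -0.36, 0.282], [-0.262, -0.104, -0.959]], 't': [-674.641, -35.681, 378.484]}
```

View pics/scene0.png

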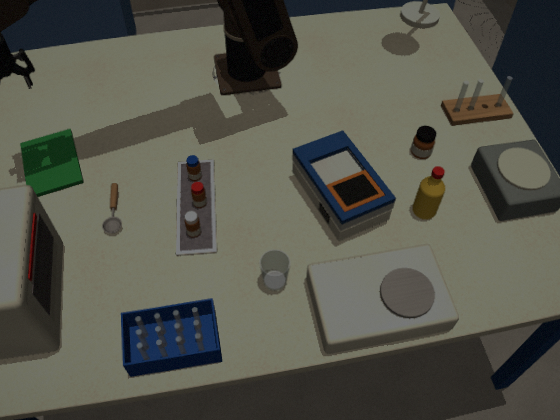

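View pics/top0.png

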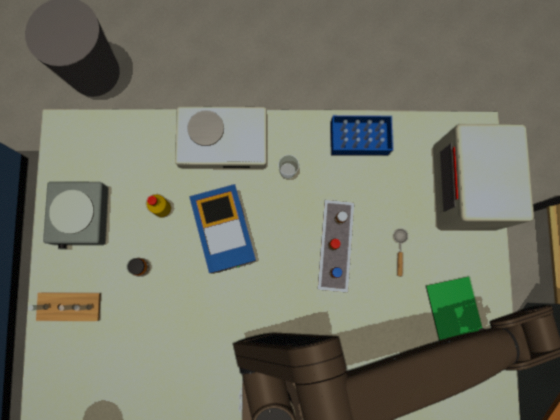

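View pics/wrist0.png

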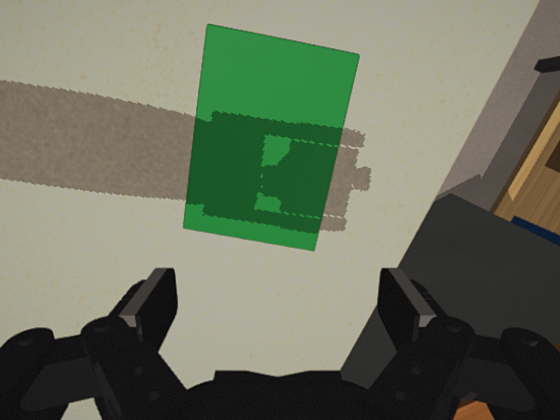

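```bash
python3 - <<'E'
import cv2, numpy as np
a=cv2.imread("pics/scene0.png")[120:240,270:410]; b=cv2.imread("pics/top0.png")[170:300,170:370]
a=cv2.resize(a,None,fx=5,fy=5,interpolation=cv2.INTER_CUBIC);cv2.imwrite("pics/z1.png",np.clip(a*1.6,0,255))
b=cv2.resize(b,None,fx=4,fy=4,interpolation=cv2.INTER_CUBIC);cv2.imwrite("pics/z2.png",np.clip(b*1.4,0,255))
E
```

```text
[ WARN:0@0.075] global loadsave.cpp:1063 imwrite_ Unsupported depth image for selected encoder is fallbacked to CV_8U.
```

View pics/z1.png

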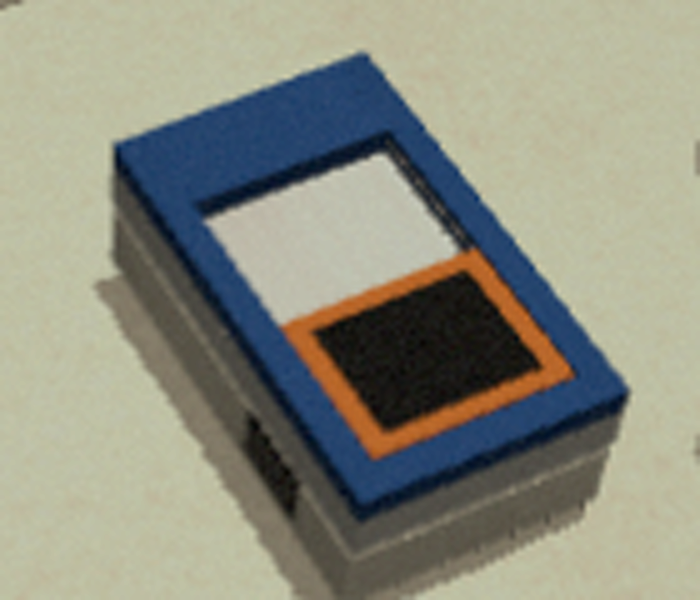

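View pics/z2.png

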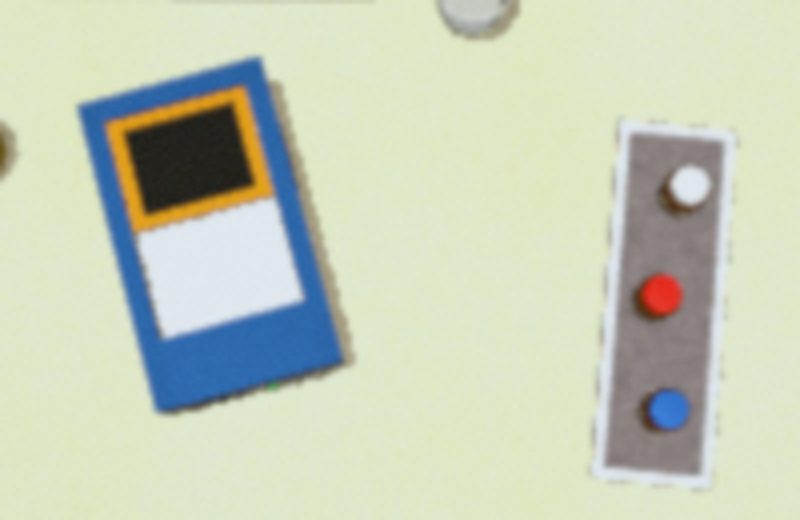

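```bash
cat > h.py <<'E'
import cv2, numpy as np
from plant import sensors, viewer, workorder, env
def cal(n): return viewer.get_calibration(n)
def ray(c,uv):
    uv=np.asarray(uv,float).reshape(-1,1,2)
    p=cv2.undistortPoints(uv,np.array(c["K"]),np.array(c["D"])).reshape(-1,2)
    R=np.array(c["R"]);t=np.array(c["t"])
    d=np.c_[p,np.ones(len(p))]@R
    return -R.T@t, d
def onplane(c,uv,z):
    o,d=ray(c,uv); return o+d*((z-o[2])/d[:,2])[:,None]
def tri(c1,u1,c2,u2):
    o1,d1=ray(c1,u1);o2,d2=ray(c2,u2);out=[]
    for a,b in zip(d1,d2):
        s=np.linalg.lstsq(np.c_[a,-b],o2-o1,rcond=None)[0]
        p,q=o1+s[0]*a,o2+s[1]*b
        out.append(np.r_[(p+q)/2,np.linalg.norm(p-q)])
    return np.array(out)
def proj(c,X):
    return cv2.projectPoints(np.asarray(X,float).reshape(-1,1,3),cv2.Rodrigues(np.array(c["R"]))[0],np.array(c["t"]),np.array(c["K"]),np.array(c["D"]))[0].reshape(-1,2)
def mask(img,lo,hi):
    return cv2.inRange(cv2.cvtColor(img,cv2.COLOR_BGR2HSV),np.array(lo),np.array(hi))
def blobs(m,mn=10):
    cs,_=cv2.findContours(m,cv2.RETR_EXTERNAL,cv2.CHAIN_APPROX_NONE)
    return sorted([c for c in cs if cv2.contourArea(c)>=mn],key=cv2.contourArea,reverse=True)
E
python3 - <<'E'
from h import *
np.set_printoptions(suppress=True,precision=1)
for n in ["top","scene"]:
    im=cv2.imread(f"pics/{n}0.png")
    for nm,lo,hi in [("or",(8,130,60),(22,255,255)),("blue",(100,120,40),(120,255,255)),("red",(0,170,60),(4,255,255))]:
        for c in blobs(mask(im,lo,hi))[:6]:
            M=cv2.moments(c); 
            q=cv2.approxPolyDP(cv2.convexHull(c),0.05*cv2.arcLength(c,True),True).reshape(-1,2)
            print(n,nm,cv2.contourArea(c),round(M['m10']/M['m00'],1),round(M['m01']/M['m00'],1),q.tolist())
E
```

```text
top or 1456.0 69.0 306.5 [[99, 294], [97, 319], [37, 319], [39, 294]]
top or 933.0 216.7 209.2 [[230, 192], [237, 218], [204, 227], [197, 201]]
top or 458.0 556.3 250.8 [[559, 204], [558, 303]]
top or 105.5 555.0 413.1 [[559, 402], [559, 419], [547, 419]]
top or 60.5 399.6 264.2 [[399, 253], [400, 275]]
top or 22.5 144.5 268.1 [[142, 259], [147, 267], [142, 274], [138, 274]]
top blue 3582.0 222.0 228.5 [[234, 185], [254, 260], [209, 271], [190, 197]]
top blue 2405.0 6.4 232.3 [[0, 144], [0, 416]]
top blue 2201.0 361.1 134.9 [[390, 117], [387, 154], [332, 153], [333, 116]]
top blue 59.5 336.8 271.9 [[339, 268], [341, 274], [335, 276], [332, 271], [334, 268]]
top red 68.5 455.0 173.3 [[454, 147], [457, 198]]
top red 54.5 334.9 243.1 [[338, 240], [338, 247], [333, 247], [331, 241], [333, 239]]
top red 37.0 151.6 199.9 [[151, 196], [155, 199], [154, 203], [150, 203], [148, 198]]
scene or 1283.5 354.9 190.0 [[365, 170], [384, 194], [344, 210], [327, 185]]
scene or 781.5 476.9 108.7 [[511, 113], [453, 120], [443, 101], [498, 94]]
scene or 720.0 430.0 196.7 [[431, 175], [444, 188], [422, 218], [414, 213], [420, 184]]
scene or 64.5 113.7 191.7 [[116, 184], [116, 198], [111, 200], [112, 184]]
scene or 14.5 113.1 203.6 [[111, 206], [111, 202], [116, 200], [115, 206]]
scene blue 4865.5 168.8 331.9 [[212, 300], [219, 350], [123, 365], [121, 313]]
scene blue 4565.0 343.3 175.1 [[341, 131], [394, 197], [343, 220], [293, 149]]
scene blue 64.5 191.9 159.4 [[197, 158], [197, 161], [194, 163], [187, 162], [189, 156], [193, 155]]
scene red 75.5 196.8 186.3 [[202, 184], [200, 190], [192, 189], [193, 183]]
scene red 64.0 438.2 170.8 [[442, 168], [443, 174], [441, 175], [435, 174], [433, 171], [435, 167]]
scene red 61.0 31.0 246.3 [[34, 213], [28, 278]]
```

```bash
python3 - <<'E'
from h import *
np.set_printoptions(suppress=True,precision=1)
T,S=cal("top"),cal("scene")
o=tri(T,[[230,192],[237,218],[204,227],[197,201]],S,[[344,210],[327,185],[365,170],[384,194]])
print(o,o.mean(0),np.linalg.norm(o[0]-o[1]),np.linalg.norm(o[1]-o[2]))
b=tri(T,[[234,185],[254,260],[209,271],[190,197]],S,[[343,218],[293,149],[341,131],[394,195]])
print(b,b.mean(0))
print(tri(T,[[216.7,209.2],[336.8,271.9],[334.9,243.1]],S,[[354.9,190.0],[191.9,159.4],[196.8,186.3]]))
E
```

```text
[[659.6 133.3 103.2   0.6]
 [577.2 111.6 100.7   1.7]
 [548.7 215.3 101.8   3.6]
 [631.1 238.8 103.3   3.5]] [604.1 174.8 102.2   2.4] 85.2667807866945 107.58142844718947
[[682.3 122.7 105.    3.1]
 [445.3  56.2  99.    1.1]
 [410.9 193.4 104.9   3.3]
 [642.6 259.9 109.2   2.5]] [545.3 158.  104.5   2.5]
[[ 604.9  175.1  100.9    0.4]
 [ 409.3 -204.    73.1    0.5]
 [ 500.5 -200.1   72.9    0.1]]
```

{"api": "step_arm", "payload": {
  "targets": [15.4,39.4,2,-0.006,15.4,39.4,2,-0.006,15.4,39.4,2,-0.006,15.4,39.4,2,-0.006,15.4,39.4,2,-0.006,15.4,39.4,2,-0.006,15.4,39.4,2,-0.006,15.4,39.4,2,-0.006,15.4,39.4,2,-0.006,15.4,39.4,2,-0.006,15.4,39.4,2,-0.006,15.4,39.4,2,-0.006,15.4,39.4,2,-0.006,15.4,39.4,2,-0.006,15.4,39.4,2,-0.006,15.4,39.4,2,-0.006,15.4,39.4,2,-0.006,15.4,39.4,2,-0.006,15.4,39.4,0,-0.006,15.4,39.4,0,-0.006]
}}

```text
t: 2.65
tool_pos: [560.9, 163.5, 267.0]
tool_rot: [0.0, 0.794, -0.608, -0.0]
contact_force: [-0.7, 0.0, -0.1]
finger_gap: 0.999
```

{"api": "step_arm", "payload": {
  "targets": [0,0,0,0,0,0,0,0]
}}

```text
t: 2.9
tool_pos: [560.4, 161.9, 266.8]
tool_rot: [0.001, 0.794, -0.608, -0.0]
contact_force: [-0.1, -0.0, 0.4]
finger_gap: 0.995
```

```bash
python3 - <<'E'
from h import *
np.set_printoptions(suppress=True,precision=3)
c=cal("wrist"); im=viewer.snapshot("wrist")[:,:,::-1]; cv2.imwrite("pics/w1.png",im)
import pickle; pickle.dump(c,open("pics/w1.pkl","wb")); s=sensors.observe(); print(s["tool_pos"],s["tool_rot"],s["contact_force"])
print(-np.array(c["R"]).T@c["t"])
E
```

```text
[560.415 161.477 266.986] [ 0.     0.794 -0.608 -0.   ] [ 0.16  -0.483 -0.654]
[630.813 180.238 408.263]
```

View pics/w1.png

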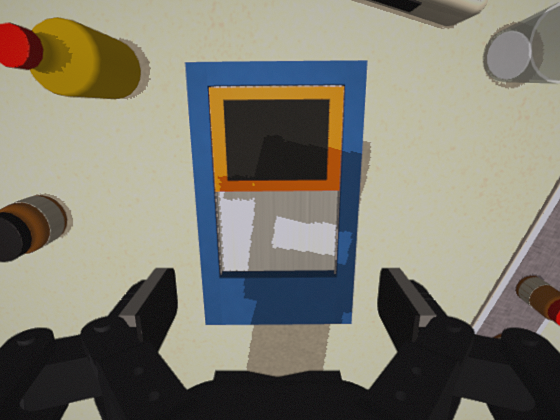

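```bash
python3 - <<'E'
from h import *
import pickle
np.set_printoptions(suppress=True,precision=1)
im=cv2.imread("pics/w1.png"); c=pickle.load(open("pics/w1.pkl","rb"))
b=blobs(mask(im,(100,100,25),(125,255,255)),500)[0]
q=cv2.approxPolyDP(cv2.convexHull(b),0.03*cv2.arcLength(b,True),True).reshape(-1,2); print("rim",q.tolist())
o=blobs(mask(im,(6,150,60),(24,255,255)),500)
for k in o[:4]: print(cv2.contourArea(k),cv2.boundingRect(k))
k=[k for k in o if 200<cv2.boundingRect(k)[0]<300][0]
p=cv2.approxPolyDP(cv2.convexHull(k),0.04*cv2.arcLength(k,True),True).reshape(-1,2); print("or",p.tolist())
for z in (96,100,104,108):
    Q=onplane(c,q,z);P=onplane(c,p,z)
    f=lambda A:[round(np.linalg.norm(A[i]-A[(i+1)%len(A)]),1) for i in range(len(A))]
    print(z,"rim",f(Q),"cov",f(P),Q.mean(0)[:2],P.mean(0)[:2])
    l=(Q-Q.mean(0)); print(Q[:,:2].tolist())
    print(P[:,:2].tolist())
E
```

```text
rim [[366, 61], [350, 323], [206, 324], [186, 63]]
13188.0 (209, 86, 135, 106)
6395.0 (30, 18, 111, 81)
900.5 (0, 203, 49, 50)
535.5 (530, 286, 30, 33)
or [[343, 86], [338, 190], [215, 190], [209, 87]]
96 rim [np.float64(256.0), np.float64(152.2), np.float64(255.7), np.float64(152.6)] cov [np.float64(91.9), np.float64(114.8), np.float64(91.1), np.float64(115.5)] [544.8 157. ] [604.7 174. ]
[[688.7013956782527, 117.89681448511251], [441.99780494613185, 49.3484347125175], [401.05110376330947, 195.9570367573125], [647.3171333322973, 264.77907932344567]]
[[664.3147396066236, 130.51194694744203], [575.646621895303, 106.4315016890098], [545.6550785828395, 217.24322031091143], [633.3682346399555, 241.74974349159467]]
100 rim [np.float64(252.8), np.float64(150.3), np.float64(252.4), np.float64(150.6)] cov [np.float64(90.7), np.float64(113.3), np.float64(89.9), np.float64(114.0)] [545.9 157.3] [605.1 174.1]
[[687.9598668657985, 118.69539037541409], [444.4164790856041, 51.025095885097585], [403.9942935191358, 195.75568336356687], [647.1057251704623, 263.69613510473613]]
[[663.8855969344621, 13
[... 480 characters left out ...]
.61319088602653]]
[[663.4564542623008, 131.78590619786684], [577.0599633765286, 108.32238827286798], [547.8367863730238, 216.29517358814238], [633.3027811798971, 240.17385356097265]]
108 rim [np.float64(246.2), np.float64(146.4), np.float64(245.9), np.float64(146.7)] cov [np.float64(88.3), np.float64(110.4), np.float64(87.6), np.float64(111.0)] [548.1 157.9] [605.7 174.2]
[[686.4768092408901, 120.29254215601728], [449.2538273645487, 54.37841823025772], [409.88067303078833, 195.35297657607566], [646.6829088467922, 261.530246667317]]
[[663.0273115901393, 132.42288582307927], [577.7666341171413, 109.26783156479709], [548.927640268116, 215.82115022675785], [633.270054449868, 239.38590859566165]]
```

{"api": "step_arm", "payload": {
  "targets": [9,2.5,-28,0,9,2.5,-28,0,9,2.5,-28,0,9,2.5,-28,0,9,2.5,-28,0,0,0,0,0,0,0,0,0,0,0,0,0],
  "jaw": 1,
  "newtons": 40
}}

```text
t: 3.95
tool_pos: [606.6, 174.4, 129.4]
tool_rot: [-0.001, 0.794, -0.608, 0.001]
contact_force: [0.4, -0.2, 0.6]
finger_gap: -0.004
```

{"api": "step_arm", "payload": {
  "targets": [0,0,-4,0,0,0,-4,0,0,0,-4,0,0,0,-4,0,0,0,-2,0,0,0,-1,0,0,0,-1,0,0,0,0,0]
}}

```text
t: 4.95
tool_pos: [605.8, 174.6, 107.3]
tool_rot: [-0.0, 0.794, -0.608, 0.0]
contact_force: [0.5, -0.5, -0.7]
finger_gap: 0.002
```

{"api": "step_arm", "payload": {
  "targets": [0,0,-1,0,0,0,-1,0,0,0,0,0]
}}

```text
t: 5.32
tool_pos: [605.9, 174.6, 105.6]
tool_rot: [-0.0, 0.794, -0.608, 0.0]
contact_force: [-0.7, -0.6, 1.5]
finger_gap: -0.003
```

{"api": "step_arm", "payload": {
  "targets": [0,0,-1,0,0,0,0,0]
}}

```text
t: 5.58
tool_pos: [605.9, 174.6, 105.5]
tool_rot: [0.0, 0.794, -0.608, 0.0]
contact_force: [-2.2, -0.7, 5.3]
finger_gap: -0.003
```

{"api": "step_arm", "payload": {
  "targets": [0,0,-1,0,0,0,0,0]
}}

```text
t: 5.82
tool_pos: [606.0, 174.7, 105.5]
tool_rot: [0.0, 0.794, -0.608, 0.0]
contact_force: [-3.9, -0.5, 9.0]
finger_gap: -0.002
```

{"api": "step_arm", "payload": {
  "targets": [-2.4,-0.67,0,0,-2.4,-0.67,0,0,0,0,0,0]
}}

```text
t: 6.2
tool_pos: [603.2, 173.6, 105.4]
tool_rot: [-0.002, 0.794, -0.608, 0.002]
contact_force: [3.3, 1.4, 6.7]
finger_gap: 0.002
```

{"api": "step_arm", "payload": {
  "targets": [-2.4,-0.67,0,0,-2.4,-0.67,0,0,0,0,0,0]
}}

```text
t: 6.58
tool_pos: [598.4, 172.2, 105.3]
tool_rot: [-0.002, 0.794, -0.608, 0.002]
contact_force: [3.3, 0.6, 5.4]
finger_gap: 0.0
```

{"api": "step_arm", "payload": {
  "targets": [0,0,-1,0,0,0,-0.7,0,0,0,0,0]
}}

```text
t: 6.95
tool_pos: [598.4, 172.1, 105.2]
tool_rot: [-0.002, 0.794, -0.608, 0.002]
contact_force: [-0.3, 1.2, 12.0]
finger_gap: 0.001
```

{"api": "step_arm", "payload": {
  "targets": [-2.4,-0.67,0,0,-2.4,-0.67,0,0,0,0,0,0]
}}

```text
t: 7.32
tool_pos: [594.8, 171.1, 105.2]
tool_rot: [-0.003, 0.794, -0.608, 0.003]
contact_force: [2.9, 1.9, 9.5]
finger_gap: 0.002
```

{"api": "step_arm", "payload": {
  "targets": [-2.4,-0.67,-0.15,0,-2.4,-0.67,-0.15,0,0,0,0,0]
}}

```text
t: 7.7
tool_pos: [590.1, 169.9, 105.1]
tool_rot: [-0.004, 0.794, -0.608, 0.003]
contact_force: [3.6, 1.0, 9.8]
finger_gap: -0.002
```

```bash
python3 - <<'E'
from h import *
im=viewer.snapshot("wrist")[:,:,::-1]; cv2.imwrite("pics/w2.png",im)
print(sensors.observe()["contact_force"])
E
```

```text
[ 2.55419959  1.09083445 10.61888267]
```

View pics/w2.png

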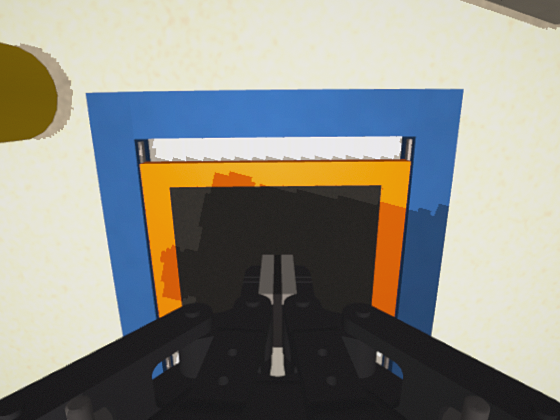

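{"api": "step_arm", "payload": {
  "targets": [-3.85,-1.07,-0.12,0,-3.85,-1.07,-0.12,0,-3.85,-1.07,-0.12,0,0,0,0,0]
}}

```text
t: 8.25
tool_pos: [578.5, 166.6, 104.8]
tool_rot: [-0.004, 0.794, -0.608, 0.003]
contact_force: [3.2, 2.2, 10.5]
finger_gap: 0.004
```

{"api": "step_arm", "payload": {
  "targets": [-3.85,-1.07,-0.12,0,-3.85,-1.07,-0.12,0,-3.85,-1.07,-0.12,0,0,0,0,0]
}}

```text
t: 8.75
tool_pos: [567.1, 163.4, 104.6]
tool_rot: [-0.004, 0.794, -0.608, 0.003]
contact_force: [2.2, 1.5, 11.5]
finger_gap: 0.0
```

{"api": "step_arm", "payload": {
  "targets": [-3.85,-1.07,-0.12,0,-3.85,-1.07,-0.12,0,-3.85,-1.07,-0.12,0,0,0,0,0]
}}

```text
t: 9.25
tool_pos: [555.8, 160.2, 104.4]
tool_rot: [-0.004, 0.794, -0.608, 0.004]
contact_force: [3.6, 1.2, 13.6]
finger_gap: -0.001
```

{"api": "step_arm", "payload": {
  "targets": [-3.85,-1.07,0,0,-3.85,-1.07,0,0,-3.85,-1.07,0,0,0,0,0,0]
}}

```text
t: 9.75
tool_pos: [544.1, 157.0, 104.2]
tool_rot: [-0.004, 0.794, -0.608, 0.003]
contact_force: [2.6, 1.6, 10.1]
finger_gap: 0.002
```

{"api": "step_arm", "payload": {
  "targets": [-3.85,-1.07,-0.05,0,-3.85,-1.07,-0.05,0,-3.85,-1.07,-0.05,0,0,0,0,0]
}}

```text
t: 10.25
tool_pos: [532.5, 153.7, 104.0]
tool_rot: [-0.004, 0.794, -0.608, 0.003]
contact_force: [2.9, 1.8, 11.5]
finger_gap: -0.003
```

{"api": "step_arm", "payload": {
  "targets": [-2.4,-0.67,-0.05,0,-2.4,-0.67,-0.05,0,0,0,0,0]
}}

```text
t: 10.62
tool_pos: [528.0, 152.4, 103.9]
tool_rot: [-0.004, 0.794, -0.608, 0.004]
contact_force: [2.7, 2.2, 11.1]
finger_gap: -0.001
```

{"api": "step_arm", "payload": {
  "targets": [-2.4,-0.67,-0.05,0,-2.4,-0.67,-0.05,0,0,0,0,0]
}}

```text
t: 11.0
tool_pos: [523.2, 151.1, 103.8]
tool_rot: [-0.004, 0.794, -0.608, 0.004]
contact_force: [3.6, 2.0, 11.3]
finger_gap: 0.001
```

{"api": "step_arm", "payload": {
  "targets": [-2.4,-0.67,-0.05,0,0,0,0,0]
}}

```text
t: 11.25
tool_pos: [520.8, 150.5, 103.7]
tool_rot: [-0.004, 0.794, -0.608, 0.004]
contact_force: [3.5, 1.1, 11.5]
finger_gap: -0.0
```

{"api": "step_arm", "payload": {
  "targets": [-2.4,-0.67,-0.05,0,0,0,0,0]
}}

```text
t: 11.5
tool_pos: [518.4, 149.8, 103.7]
tool_rot: [-0.004, 0.794, -0.608, 0.004]
contact_force: [3.8, 1.7, 11.3]
finger_gap: 0.002
```

{"api": "step_arm", "payload": {
  "targets": [-2.4,-0.67,-0.05,0,-2.4,-0.67,-0.05,0,0,0,0,0]
}}

```text
t: 11.88
tool_pos: [514.4, 148.5, 103.6]
tool_rot: [-0.005, 0.794, -0.608, 0.005]
contact_force: [6.0, 2.3, 9.3]
finger_gap: -0.003
```

```bash
python3 - <<'E'
from h import *
im=viewer.snapshot("wrist")[:,:,::-1]; cv2.imwrite("pics/w3.png",im)
print(sensors.observe()["contact_force"])
E
```

```text
[5.79312316 2.35656124 9.06465944]
```

View pics/w3.png

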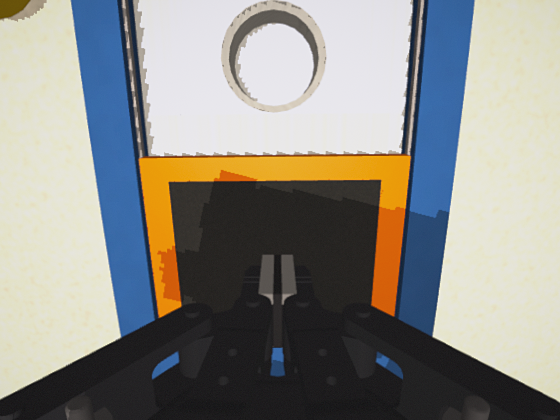

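{"api": "step_arm", "payload": {
  "targets": [-2.4,-0.67,-0.3,0,0,0,0,0]
}}

```text
t: 12.18
tool_pos: [512.5, 147.9, 103.6]
tool_rot: [-0.005, 0.794, -0.608, 0.005]
contact_force: [5.8, 2.1, 9.8]
finger_gap: 0.005
```

{"api": "step_arm", "payload": {
  "targets": [-2.4,-0.67,-0.3,0,0,0,0,0]
}}

```text
t: 12.42
tool_pos: [510.4, 147.2, 103.5]
tool_rot: [-0.005, 0.794, -0.608, 0.005]
contact_force: [5.9, 1.4, 10.0]
finger_gap: 0.001
```

```bash
python3 - <<'E'
from h import *
im=viewer.snapshot("wrist")[:,:,::-1]; cv2.imwrite("pics/w4.png",im)
E
```

```text
(no output)
```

View pics/w4.png

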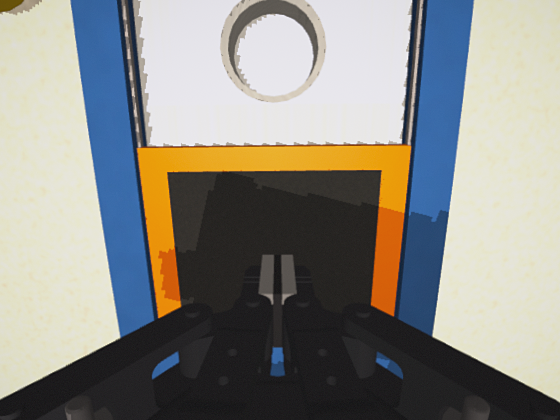

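{"api": "step_arm", "payload": {
  "targets": [0,0,5,0,0,0,20,0,0,0,30,0,0,0,35,0,0,0,35,0,0,0,0,0,0,0,0,0],
  "jaw": 0
}}

```text
t: 13.35
tool_pos: [503.4, 146.3, 221.9]
tool_rot: [0.002, 0.794, -0.608, -0.002]
contact_force: [-0.5, -0.2, 0.1]
finger_gap: 1.0
```

```bash
python3 - <<'E'
from h import *
import pickle
c=cal("wrist");pickle.dump(c,open("pics/w5.pkl","wb"))
im=viewer.snapshot("wrist")[:,:,::-1]; cv2.imwrite("pics/w5.png",im); print(sensors.observe()["tool_pos"])
E
```

```text
[503.21658584 146.31598936 221.51157261]
```

View pics/w5.png

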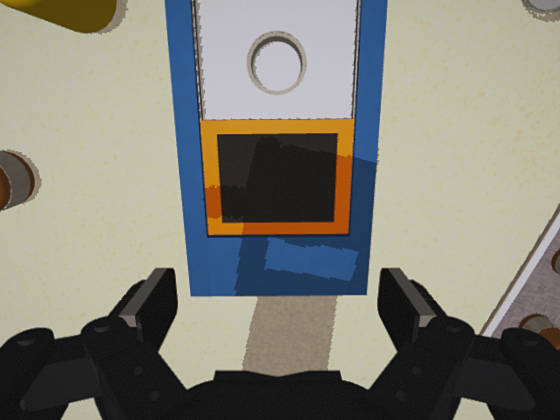

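```bash
python3 - <<'E'
from h import *
import pickle
np.set_printoptions(suppress=True,precision=1)
im=cv2.imread("pics/w5.png"); c=pickle.load(open("pics/w5.pkl","rb"))
g=cv2.cvtColor(im,cv2.COLOR_BGR2GRAY); print(g[63,240:315])
roi=np.zeros_like(g); roi[22:110,235:320]=255
m=cv2.bitwise_and(cv2.inRange(g,0,195),roi)
cv2.imwrite("pics/w5m.png",m)
cs,h=cv2.findContours(m,cv2.RETR_CCOMP,cv2.CHAIN_APPROX_NONE)
for k in cs:
    if cv2.contourArea(k)>800:
        e=cv2.fitEllipse(k); print(cv2.contourArea(k),cv2.boundingRect(k),e)
        for z in (84,88,92,100):
            P=onplane(c,k.reshape(-1,2),z); (cc,(a,b),_)=cv2.fitEllipse(P[:,:2].astype(np.float32)); print(z,cc,a,b)
b=blobs(mask(im,(100,100,25),(125,255,255)),500)
for k in b:print(cv2.boundingRect(k))
o=[k for k in blobs(mask(im,(6,150,60),(24,255,255)),500)]
for k in o:
    p=cv2.approxPolyDP(cv2.convexHull(k),0.04*cv2.arcLength(k,True),True).reshape(-1,2); print("or",p.tolist())
    if len(p)==4:
        for z in(95,100,104):
            P=onplane(c,p,z);print(z,P.mean(0),[np.linalg.norm(P[i]-P[(i+1)%4]) for i in range(4)])
E
```

```text
[193 194 195 194 195 193 179 156 153 156 143  75  79 120 158 196 198 194
 194 194 194 194 194 195 194 193 195 194 194 194 192 195 195 194 194 195
 194 194 194 195 193 193 194 195 194 194 194 194 194 194 195 194 194 194
 193 194 195 194 198 198 148  74 114 152 159 158 168 189 195 194 195 193
 196 195 194]
5779.5 (235, 22, 85, 76) ((277.2226257324219, 57.952449798583984), (83.03175354003906, 101.44689178466797), 90.6380386352539)
84 (608.58642578125, 174.08181762695312) 58.53352355957031 76.59307098388672
88 (608.0940551757812, 173.94650268554688) 57.69495391845703 75.49577331542969
92 (607.6017456054688, 173.8112030029297) 56.85638427734375 74.39847564697266
100 (606.6170043945312, 173.54058837890625) 55.17924118041992 72.2038803100586
(165, 0, 222, 296)
or [[353, 119], [347, 233], [208, 234], [201, 120]]
95 [521.8 150.6  95. ] [np.float64(91.97691344442015), np.float64(115.86442903335684), np.float64(92.16046183760359), np.float64(115.3003321069518)]
100 [522.7 150.9 100. ] [np.float64(90.26224671655655), np.float64(113.70444264148412), np.float64(90.44237333452544), np.float64(113.15086181302985)]
104 [523.5 151.1 104. ] [np.float64(88.89051333426578), np.float64(111.97645352798595), np.float64(89.0679025320629), np.float64(111.43128557789238)]
or [[115, 9], [84, 32], [0, 0]]
```

```bash
python3 - <<'E'
from h import *
import pickle
im=cv2.imread("pics/w5.png"); c=pickle.load(open("pics/w5.pkl","rb"))
g=cv2.cvtColor(im,cv2.COLOR_BGR2GRAY)
roi=np.zeros_like(g); roi[22:108,237:318]=255
m=cv2.bitwise_and(cv2.inRange(g,0,184),roi)
cs,h=cv2.findContours(m,cv2.RETR_CCOMP,cv2.CHAIN_APPROX_NONE)
for k in cs:
    if cv2.contourArea(k)>800:
        print(cv2.contourArea(k),cv2.boundingRect(k))
        for z in (84,88,92):
            P=onplane(c,k.reshape(-1,2),z); (cc,(a,b),_)=cv2.fitEllipse(P[:,:2].astype(np.float32)); print(z,cc,a,b)
E
```

```text
3025.5 (246, 30, 61, 65)
84 (605.8681640625, 174.13107299804688) 45.35514831542969 45.52210235595703
88 (605.4147338867188, 173.9950714111328) 44.70537185668945 44.869930267333984
92 (604.9613647460938, 173.8590545654297) 44.055599212646484 44.2177734375
1752.5 (254, 41, 47, 51)
84 (603.505126953125, 172.58230590820312) 34.172245025634766 35.25106430053711
88 (603.0855712890625, 172.46847534179688) 33.68268585205078 34.74604797363281
92 (602.666015625, 172.35464477539062) 33.19312286376953 34.24101257324219
```

{"api": "step_arm", "payload": {
  "targets": [-13.5,-36.2,3,0,-13.5,-36.2,3,0,-13.5,-36.2,3,0,-13.5,-36.2,3,0,-13.5,-36.2,3,0,-13.5,-36.2,3,0,-13.5,-36.2,3,0,-13.5,-36.2,3,0,-13.5,-36.2,3,0,-13.5,-36.2,3,0,0,0,0,0,0,0,0,0]
}}

```text
t: 14.9
tool_pos: [369.3, -214.7, 252.5]
tool_rot: [-0.0, 0.794, -0.608, -0.002]
contact_force: [0.3, 0.4, -1.1]
finger_gap: 0.998
```

```bash
python3 - <<'E'
from h import *
import pickle
c=cal("wrist");pickle.dump(c,open("pics/w6.pkl","wb"))
im=viewer.snapshot("wrist")[:,:,::-1]; cv2.imwrite("pics/w6.png",im); print(sensors.observe()["tool_pos"])
print(proj(c,[[409,-204,73],[409,-204,78],[500,-200,73]]))
E
```

```text
[ 369.56491847 -214.48258005  252.8171423 ]
[[276.99734359 144.66486758]
 [276.97730349 145.21311797]
 [300.1523847   39.99557313]]
```

View pics/w6.png

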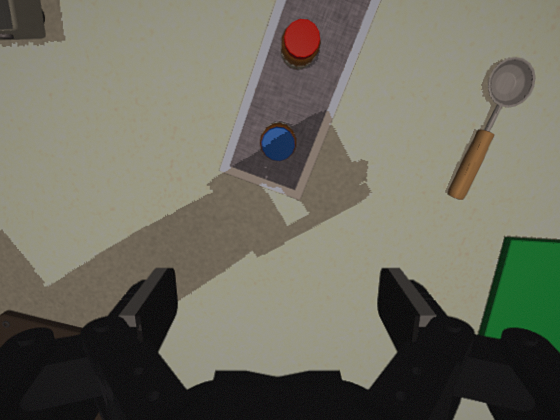

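```bash
python3 - <<'E'
from h import *
import pickle
im=cv2.imread("pics/w6.png"); c=pickle.load(open("pics/w6.pkl","rb"))
m=mask(im,(100,110,30),(125,255,255)); m[:, :230]=0; m[:,340:]=0; m[200:]=0
k=blobs(m,100)[0]; print(cv2.boundingRect(k))
for z in (76,78):
    P=onplane(c,k.reshape(-1,2),z)[:,:2].astype(np.float32); print(cv2.fitEllipse(P))
E
```

```text
(262, 127, 32, 34)
((410.33013916015625, -204.26708984375), (28.774763107299805, 29.674020767211914), 110.40602111816406)
((410.51611328125, -204.2206268310547), (28.593774795532227, 29.487375259399414), 110.40609741210938)
```

{"api": "step_arm", "payload": {
  "targets": [10.2,2.6,-20,0,10.2,2.6,-20,0,10.2,2.6,-20,0,10.2,2.6,-20,0,0,0,-30,0,0,0,-30,0,0,0,-30,0,0,0,-24,0,0,0,-12,0,0,0,-6,0,0,0,0,0,0,0,0,0]
}}

```text
t: 16.45
tool_pos: [411.3, -205.5, 43.0]
tool_rot: [0.0, 0.794, -0.608, 0.001]
contact_force: [-0.1, -0.2, -0.0]
finger_gap: 1.003
```

```bash
python3 - <<'E'
from h import *
im=viewer.snapshot("wrist")[:,:,::-1]; cv2.imwrite("pics/w7.png",im); print(sensors.observe()["tool_pos"])
E
```

```text
[ 411.20358902 -205.53287286   42.99016259]
```

View pics/w7.png

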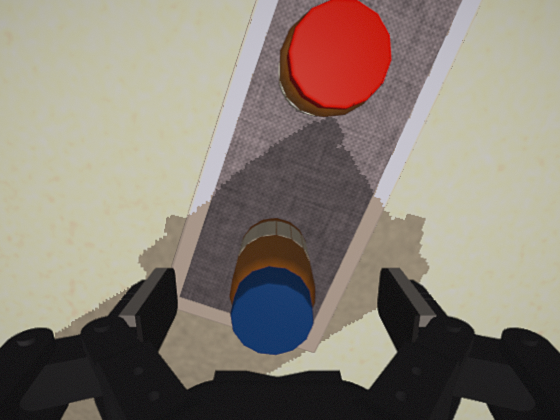

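{"api": "step_arm", "payload": {
  "targets": [-0.5,0.6,-4,0,-0.4,0.6,-4,0,0,0,0,0,0,0,0,0]
}}

```text
t: 17.0
tool_pos: [409.7, -203.9, 34.0]
tool_rot: [0.0, 0.794, -0.608, -0.0]
contact_force: [-0.5, -0.3, -0.4]
finger_gap: 1.001
```

{"api": "step_arm", "payload": {
  "targets": [0,0,0,0,0,0,0,0,0,0,0,0,0,0,0,0,0,0,0,0,0,0,0,0,0,0,0,0,0,0,0,0],
  "jaw": 1,
  "newtons": 40
}}

```text
t: 18.0
tool_pos: [410.0, -204.1, 34.4]
tool_rot: [-0.0, 0.794, -0.608, 0.0]
contact_force: [0.2, -0.1, 4.6]
finger_gap: 0.403
```

```bash
python3 - <<'E'
from h import *
im=viewer.snapshot("wrist")[:,:,::-1]; cv2.imwrite("pics/w8.png",im); s=sensors.observe();print(s["tool_pos"],s["finger_gap"],s["contact_force"])
E
```

```text
[ 409.97743183 -204.05621549   34.36359998] 0.40494708437222793 [0.22036843 0.63642624 4.87263154]
```

View pics/w8.png

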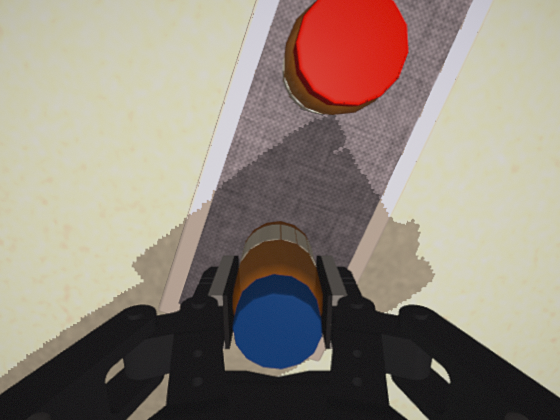

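{"api": "step_arm", "payload": {
  "targets": [0,0,5,0,0,0,15,0,0,0,25,0,0,0,30,0,0,0,30,0,0,0,30,0,0,0,15,0,0,0,0,0]
}}

```text
t: 19.05
tool_pos: [410.1, -204.2, 185.3]
tool_rot: [0.0, 0.794, -0.608, 0.001]
contact_force: [-0.1, -0.7, -0.6]
finger_gap: 0.407
```

{"api": "step_arm", "payload": {
  "targets": [5,10,0,0,10,20,0,0,14,27,0,0,14,27,0,0,14,27,0,0,14,27,0,0,14,27,0,0,14,27,0,0,14,27,0,0,14,27,0,0,14,27,0,0,14,27,0,0,14,27,0,0,10,20,0,0,8,15,0,0,5,8,0,0,0,0,0,0,0,0,0,0]
}}

```text
t: 21.3
tool_pos: [601.6, 165.5, 184.1]
tool_rot: [0.0, 0.794, -0.608, -0.0]
contact_force: [-0.1, 0.9, -1.0]
finger_gap: 0.406
```

```bash
python3 - <<'E'
from h import *
import pickle
c=cal("wrist");pickle.dump(c,open("pics/w9.pkl","wb"))
im=viewer.snapshot("wrist")[:,:,::-1]; cv2.imwrite("pics/w9.png",im); s=sensors.observe();print(s["tool_pos"],s["finger_gap"],s["contact_force"])
E
```

```text
[601.58608028 165.45869236 184.13723671] 0.40426846642226144 [-0.09897919  0.45935362 -0.65457333]
```

View pics/w9.png

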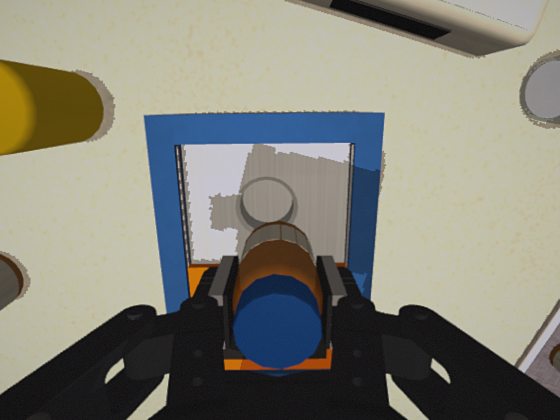

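{"api": "step_arm", "payload": {
  "targets": [1.8,4.2,-10,0,1.8,4.2,-10,0,0,0,-15,0,0,0,-15,0,0,0,-10,0,0,0,0,0,0,0,0,0]
}}

```text
t: 22.22
tool_pos: [605.8, 174.5, 124.6]
tool_rot: [-0.0, 0.794, -0.608, 0.0]
contact_force: [0.2, -0.6, -0.6]
finger_gap: 0.404
```

```bash
python3 - <<'E'
from h import *
import pickle
c=cal("wrist");pickle.dump(c,open("pics/w10.pkl","wb"))
im=viewer.snapshot("wrist")[:,:,::-1]; cv2.imwrite("pics/w10.png",im); s=sensors.observe();print(s["tool_pos"],s["finger_gap"],s["contact_force"])
E
```

```text
[605.87427264 174.55913071 124.86322532] 0.4061498905314822 [ 0.00088265  0.05022448 -0.33418136]
```

View pics/w10.png

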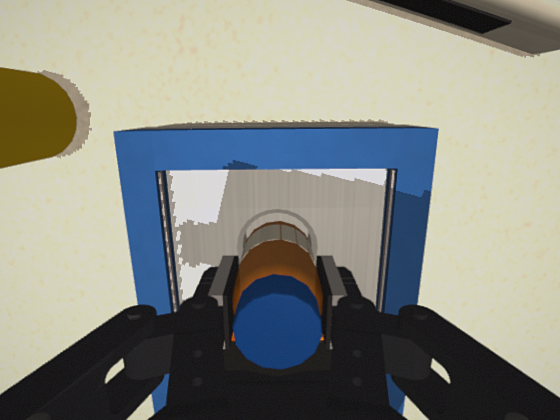

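{"api": "step_arm", "payload": {
  "targets": [-0.4,-0.4,-3,0,0,0,-3,0,0,0,-2,0,0,0,-2,0,0,0,0,0]
}}

```text
t: 22.9
tool_pos: [604.8, 174.1, 113.8]
tool_rot: [0.0, 0.794, -0.608, -0.0]
contact_force: [-0.1, -0.8, -1.1]
finger_gap: 0.403
```

{"api": "step_arm", "payload": {
  "targets": [0,0,-2,0,0,0,-2,0,0,0,0,0]
}}

```text
t: 23.28
tool_pos: [604.8, 174.1, 109.8]
tool_rot: [0.0, 0.794, -0.608, -0.0]
contact_force: [-0.7, -0.2, -0.5]
finger_gap: 0.406
```

{"api": "step_arm", "payload": {
  "targets": [0,0,-2,0,0,0,-1,0,0,0,0,0]
}}

```text
t: 23.65
tool_pos: [604.8, 174.1, 106.9]
tool_rot: [0.0, 0.794, -0.608, -0.0]
contact_force: [0.6, -0.0, -1.1]
finger_gap: 0.406
```

{"api": "step_arm", "payload": {
  "targets": [0,0,-2,0,0,0,-2,0,0,0,-1,0,0,0,0,0]
}}

```text
t: 24.15
tool_pos: [604.8, 174.1, 101.9]
tool_rot: [0.0, 0.794, -0.608, -0.0]
contact_force: [0.5, -0.2, -1.5]
finger_gap: 0.404
```

{"api": "step_arm", "payload": {
  "targets": [0,0,-2,0,0,0,-2,0,0,0,-1,0,0,0,0,0]
}}

```text
t: 24.65
tool_pos: [604.8, 174.1, 96.9]
tool_rot: [0.0, 0.794, -0.608, -0.0]
contact_force: [-0.5, 0.6, -0.7]
finger_gap: 0.407
```

{"api": "step_arm", "payload": {
  "targets": [0,0,-1.5,0,0,0,-1.5,0,0,0,0,0]
}}

```text
t: 25.02
tool_pos: [604.8, 174.1, 93.9]
tool_rot: [0.0, 0.794, -0.608, -0.0]
contact_force: [0.2, -0.2, -0.7]
finger_gap: 0.403
```

{"api": "step_arm", "payload": {
  "targets": [0,0,-1,0,0,0,-1,0,0,0,0,0]
}}

```text
t: 25.4
tool_pos: [604.9, 174.1, 92.1]
tool_rot: [0.0, 0.794, -0.608, -0.0]
contact_force: [-0.7, 0.2, -0.7]
finger_gap: 0.406
```

{"api": "step_arm", "payload": {
  "targets": [0,0,-1,0,0,0,0,0]
}}

```text
t: 25.65
tool_pos: [605.1, 174.2, 92.0]
tool_rot: [-0.0, 0.794, -0.608, 0.0]
contact_force: [-2.4, -1.1, 4.9]
finger_gap: 0.407
```

{"api": "step_arm", "payload": {
  "targets": [0,0,-1,0,0,0,0,0]
}}

```text
t: 25.9
tool_pos: [605.2, 174.2, 91.9]
tool_rot: [0.0, 0.794, -0.608, 0.0]
contact_force: [-4.3, -1.8, 8.9]
finger_gap: 0.404
```

{"api": "step_arm", "payload": {
  "targets": [0,0,-1,0,0,0,0,0]
}}

```text
t: 26.15
tool_pos: [605.2, 174.2, 91.9]
tool_rot: [0.0, 0.794, -0.608, 0.0]
contact_force: [-6.6, -0.7, 12.1]
finger_gap: 0.407
```

{"api": "step_arm", "payload": {
  "targets": [0,0,1,0,0,0,1,0,0,0,0,0]
}}

```text
t: 26.52
tool_pos: [605.1, 174.1, 92.0]
tool_rot: [-0.0, 0.794, -0.608, 0.0]
contact_force: [-3.2, -0.8, 6.8]
finger_gap: 0.405
```

{"api": "step_arm", "payload": {
  "targets": [0,0,0,0,0,0,0,0,0,0,0,0,0,0,0,0],
  "jaw": 0.38
}}

```text
t: 27.02
tool_pos: [604.8, 174.1, 90.8]
tool_rot: [0.0, 0.794, -0.608, -0.0]
contact_force: [0.1, -0.5, 0.3]
finger_gap: 0.62
```

```bash
python3 - <<'E'
from h import *
im=viewer.snapshot("wrist")[:,:,::-1]; cv2.imwrite("pics/w11.png",im); s=sensors.observe();print(s["tool_pos"],s["finger_gap"],s["contact_force"])
E
```

```text
[604.88250842 174.1200178   90.87661278] 0.6199001619815878 [-0.19310188 -1.66623393 -0.61045134]
```

View pics/w11.png

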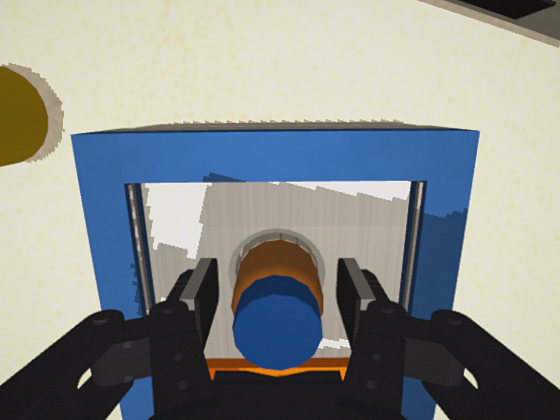

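{"api": "step_arm", "payload": {
  "targets": [0,0,5,0,0,0,10,0,0,0,15,0,0,0,20,0,0,0,30,0,0,0,30,0,0,0,20,0,-20,-5.5,0,0,-30,-8,0,0,-30,-8,0,0,0,0,0,0,0,0,0,0]
}}

```text
t: 28.58
tool_pos: [525.6, 152.7, 221.8]
tool_rot: [-0.001, 0.794, -0.608, 0.001]
contact_force: [0.1, 0.5, 1.0]
finger_gap: 0.617
```

```bash
python3 - <<'E'
from h import *
import pickle
c=cal("wrist");pickle.dump(c,open("pics/w12.pkl","wb"))
im=viewer.snapshot("wrist")[:,:,::-1]; cv2.imwrite("pics/w12.png",im); s=sensors.observe();print(s["tool_pos"],s["finger_gap"],s["contact_force"])
a=viewer.snapshot("scene")[:,:,::-1]; cv2.imwrite("pics/s2.png",a)
k=blobs(mask(im,(100,110,30),(125,255,255)),100)
for q in k[:5]: print(cv2.contourArea(q),cv2.boundingRect(q))
for z in (131,136,141): print(proj(c,[605,174,z]))
E
```

```text
[525.81887675 152.73899761 221.69581497] 0.620270233894752 [ 0.62551429  0.23744397 -0.64391629]
16639.0 (165, 0, 222, 270)
6812.5 (212, 262, 130, 59)
1776.5 (254, 69, 48, 50)
[[276.25807268  94.39629924]]
[[276.2387097   94.04556709]]
[[276.2184662   93.67889342]]
```

View pics/w12.png

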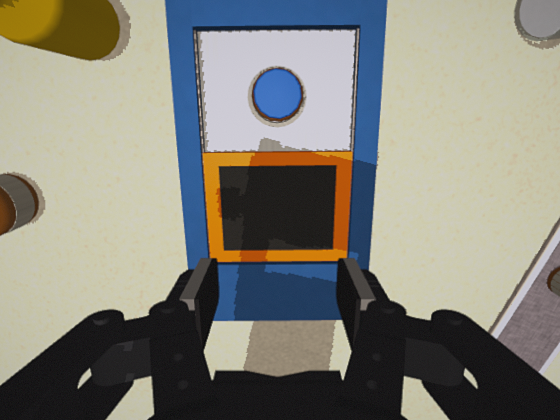

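View pics/s2.png

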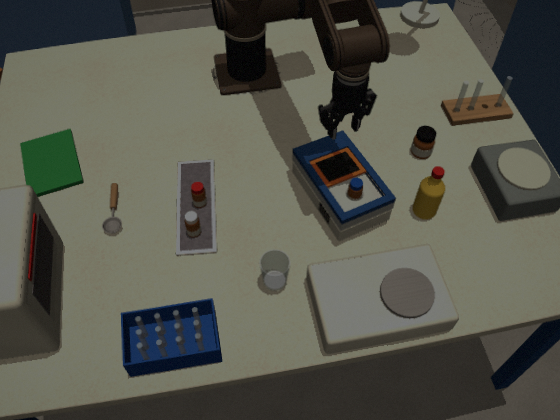

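```bash
python3 - <<'E'
from h import *
import pickle
im=cv2.imread("pics/w12.png"); c=pickle.load(open("pics/w12.pkl","rb"))
k=[q for q in blobs(mask(im,(100,110,30),(125,255,255)),100) if cv2.boundingRect(q)[0]==254][0]
for z in (131,136,150): print(z,cv2.fitEllipse(onplane(c,k.reshape(-1,2),z)[:,:2].astype(np.float32)))
o=[q for q in blobs(mask(im,(6,150,60),(24,255,255)),500) if cv2.boundingRect(q)[0]>180]
p=cv2.approxPolyDP(cv2.convexHull(o[0]),0.04*cv2.arcLength(o[0],True),True).reshape(-1,2); print(p.tolist(),onplane(c,p,101).mean(0))
E
```

```text
131 ((605.6197509765625, 173.5772247314453), (29.926855087280273, 29.979150772094727), 149.6157989501953)
136 ((605.4055786132812, 173.51956176757812), (29.28329849243164, 29.334468841552734), 149.61729431152344)
150 ((604.8060302734375, 173.3581085205078), (27.481342315673828, 27.529369354248047), 149.6177215576172)
[[352, 152], [346, 257], [210, 257], [204, 152]] [524.49792082 150.95136673 101.        ]
```

```bash
python3 - <<'E'
from h import *
import pickle
for f,p in(("w1",[[343,86],[209,87]]),("w5",[[353,119],[201,120]]),("w12",[[352,152],[204,152]])):
    c=pickle.load(open(f"pics/{f}.pkl","rb")); print(f,onplane(c,p,101.5).mean(0)@[.963,.269,0])
s=sensors.observe();print(s["contact_force"],s["t"])
workorder.close_job()
E
```

```text
w1 674.569843900106
w5 589.2041551645232
w12 589.0850550997291
[-0.0962608  -0.24684938  0.20320471] 28.675
the job is handed in; nothing more can be done
```

The cover is fully open, the blue-capped vial is seated upright in the well, and I handed the job in at about 28.7 s. No verdict was reported.

- **Cover:** I pressed with the closed fingertips at about 5–13.6 N and dragged until the drag force rose from about 4 to 6 N. At that point the fingers slipped and the cover stayed put, so it was at its stop. The wrist camera puts the travel at about 85 mm, and the cover was in the same place after the vial was placed.
- **Vial:** I lowered it with no side load until it met a firm stop about 25 mm below the mouth, and pressed to 12 N. After release, the cap centre was about 0.5 mm from the measured well centre, and its apparent size fitted full seating.
- **At the end:** the gripper was clear with no contact force. In the scene picture everything else looked where it was; I did not measure this.

**Disagreements between checks:**
- The touch heights came out about 4 mm higher than the heights from the images (mouth about 91 mm against 87 mm). I relied on touch for the final depth.
- One estimate of the cover's final centre was about 2 mm off, because the fingers hid its front edge. The rear edge, which was in clear view, agreed to 0.1 mm.
- The forces are readings taken at the end of each move, so I did not see any brief peaks in between.

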